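# Pack a specimen for the courier

### The arm

A 7-joint arm with a two-finger parallel gripper is mounted at the origin on the work surface. World frame = base frame: x ahead of the robot, y to its left, z up, the work surface at z = 0. Lengths are in m, angles in rad, forces in N, time in s.
With the tool pointing down it reaches from about 0.4 to 0.875 m from the base axis. Payload 19.3 kg.
Tool frame: the origin (TCP) lies midway between the tips of the shut fingers; the grasp point (between the pads) lies 19 mm behind it (bot.pinch_z is the distance from the TCP to the grasp point, in m); z points along the fingers, y is the line along which they close (so a half turn about z gives the same grasp; the last joint's range is limited). The gripper opens to 85 mm and grips with 20 to 120 N. Pads are 22 mm wide; open, the fingers measure 114 mm over their backs; the gripper's body (76 mm by 85 mm) begins 54 mm behind the grasp point. The pads swing forward as they close: fully open they stand 13 mm farther back than shut.
Start: joints at [1.206, 0.521, -0.036, 1.599, 0.021, 1.021, -0.113], TCP at [0.182, -0.598, 0.231] pointing down, gripper open.
Joint ranges: [-2.91, 2.91], [-0.3, 2.13], [-1.5, 1.42], [0.17, 2.43], [-1.26, 4.41], [0.16, 1.93], [-2.52, 2.52]. Speed limits (rad/s): [1.89, 1.89, 2.39, 2.39, 3.01, 3.01, 3.01].

### API

Orientations are given as [roll, pitch, yaw] about the fixed x, y, z axes, in that order (R = Rz(yaw) Ry(pitch) Rx(roll)).
In Python, from workcell import observe, viewer, bot gives the robot as it stands. The module is installed in compiled form; this text tells all that it offers.
- The arm moves only by the tool play_rows, never from a script. Its argument "motion" is a list of rows, each a list of 7 numbers: the shift along the tool's x, y, z in cm, then the turn, a rotation vector about the tool's x, y, z in rad, then the opening, from -1 (shut) to 1 (fully open), so that 0 is half open. A call has exactly 5 rows; each row is the pose to reach, as a shift and turn from the pose commanded when the call began, along the tool's axes at that moment; what a row does not reach only later rows make up. A row lasts 1/10 s, in which the tool goes at most 50 mm and 8.59 degrees, less where a joint would pass 70% of its speed; a pose out of reach is approached as far as the arm can. A call with a gripper value outside its range is refused whole. The fingers move at their own pace and stop on an object; "squeeze" is the grip in N (left out, the last holds). Time passes only in rows, so rows that repeat a pose let the fingers close, or fill a call up. It gives the time, the measured TCP pose, the force, the opening and the grip force at its end, in the units of the state.
- observe(): the state, without advancing time (a new reading comes with each control period).
- viewer.grab_frame(name): name is "scene" or "top" or "wrist"; returns (picture, depth): 400x640x3 uint8, red, green, blue; 400x640 float32, m along the optical axis (not along the pixel's ray), 0 where there is no reading.
- viewer.camera_info(name): a dict with "fx", "fy", "cx", "cy" (pixels), "R" (3x3) and "t" (3): a world point X has camera coordinates R X + t. Camera axes: x right, y down, z forward; pixel columns grow to the right and rows downward; lengths in m; the calibration is good to about 2 mm. A picture is of the moment at which its call begins: read the wrist's pose just before it. camera_info takes no time and is no camera call; for the wrist camera it gives the pose at the moment of the call.
- bot.job_done(): hands the job in; it is judged then, once.
The state is a dict: "clock": time; "qpos": joint angles; "qd": joint speeds; "joint_efforts": joint torques, N m; "position": TCP position; "tool_rot": TCP orientation; "force": force on the tool from outside, world axes, zero at the start; "moment": the same for the moment, N m; "grip_width": finger opening in m; "finger_force": force on a finger pad.
Only numpy, scipy, OpenCV 4.12 (cv2) and the standard library are available. Lean on these libraries where they do the work, as an engineer would, in place of code of your own. Each camera call takes 0.05 s, during which the arm holds its last target. There are 200 camera calls.

### The job

Pack the specimen for the courier in this order: stand the canister body upright in the round pocket of the shipping box, lower the tall specimen tube gently into it without dropping or tipping it, slip the tall cap that fits over the canister until it seats all the way round, and last of all, so that it stays cold, put the cold brick on edge in the long slot, down to the bottom. Let go of each piece before fetching the next. Leave everything else on the bench where it is.

Things in the scene. Friction and masses are not known exactly. Their poses are not given: they have to be found in the camera images.
- carton: Shipping box base, fixed, any yaw: brown fibreboard tray 140 (x) x 205 (y) x 43 mm with a grey rigid insert, flat top 44 mm above the bench. Origin: centre of its underside, on the bench. At x 0, y -50 mm: round pocket, 66 mm across, floor 16 mm above the origin (28 mm deep). At x 0, y +50 mm: slot 100 mm long in x, 36 mm wide in y, floor 6 mm above the origin (38 mm deep).
- canister: Canister body, loose, white plastic, open top, upright. 58 mm in diameter from the underside to a shoulder 62 mm up; above it a neck 49 mm across, narrowing over its last 8 mm to 45 mm at the rim, 74 mm up. Round hole 41 mm wide (37 mm at the mouth) with a grey floor 6 mm above the underside. Origin: centre of its underside, z up. About 90 g.
- tube: Specimen tube, loose, self-standing, 115 mm tall: straw-coloured body 29 mm in diameter with a paper label, white ribbed screw cap 34 mm in diameter over its top 22 mm. Origin: centre of its underside, z up. About 75 g.
- cap: Tall slip cap of the canister, loose, white plastic, standing on its open end: closed top with a greyish disc, 58 mm outside, 53 mm inside, 70 mm tall, 65 mm deep inside. Origin: centre of its open lower edge, z up. It goes over the canister neck with 2 mm play all round and rests on the shoulder; it does not snap. About 50 g.
- brick: Cold brick, loose, hard pale ice-blue plastic slab standing on its long edge: 90 mm long (x), 28 mm thick (y), 80 mm high (z). Origin: centre of its underside. About 200 g.
- small_cap: Cap of another, smaller canister, not needed: white, 44 mm in diameter, 34 mm tall. Origin: centre of its underside.
- pot: Squat specimen pot with a white screw lid, not needed: 54 mm in diameter, 62 mm tall. Origin: centre of its underside.
- reagent_pack: Black reagent pack, not needed: 72 (x) x 34 (y) x 50 mm with two round black caps that reach 62 mm. Origin: centre of its underside.
- kit_box: White reagent kit carton with a green patch on top, not needed: 80 (x) x 52 (y) x 60 mm. Origin: centre of its underside.
- tape_roll: Roll of brown packing tape lying flat, not needed: 76 mm across, hole 60 mm, 48 mm high. Origin: centre of its underside.
Mind the look-alikes: they are no part of the job. Leave any pink or red look-alike of the canister alone.

How it is judged:
On the way, in this order (a step that is already met when the one before it is completed fails the run):
1. the canister body stands in the round pocket, released (x of canister in the frame of carton between -0.008 and 0.008 m and y of canister in the frame of carton between -0.058 and -0.042 m and z of canister in the frame of carton between 0.011 and 0.021 m and angle between canister's own z axis and vertical below 0.08 rad and contact force between the fingers and canister below 0.05 N and linear speed of canister below 0.03 m/s), for 0.2 s.
2. the specimen tube stands in the canister, released (x of canister in the frame of carton between -0.008 and 0.008 m and y of canister in the frame of carton between -0.058 and -0.042 m and z of canister in the frame of carton between 0.011 and 0.021 m and angle between canister's own z axis and vertical below 0.08 rad and horizontal distance between tube and canister below 0.009 m and z of tube in the frame of canister between 0.001 and 0.011 m and angle between tube's own z axis and vertical below 0.15 rad and contact force between the fingers and tube below 0.05 N and linear speed of tube below 0.03 m/s), for 0.2 s.
3. the tall cap is seated on the canister, released (x of canister in the frame of carton between -0.008 and 0.008 m and y of canister in the frame of carton between -0.058 and -0.042 m and z of canister in the frame of carton between 0.011 and 0.021 m and angle between each of canister, cap's own z axis and vertical below 0.08 rad and horizontal distance between tube and canister below 0.009 m and z of tube in the frame of canister between 0.001 and 0.011 m and angle between tube's own z axis and vertical below 0.15 rad and horizontal distance between cap and canister below 0.006 m and z of cap in the frame of canister between 0.058 and 0.066 m and contact force between the fingers and cap below 0.05 N and linear speed of cap below 0.03 m/s), for 0.2 s.
4. the cold brick stands in the slot, released (x of canister in the frame of carton between -0.008 and 0.008 m and y of canister in the frame of carton between -0.058 and -0.042 m and z of canister in the frame of carton between 0.011 and 0.021 m and angle between each of canister, cap's own z axis and vertical below 0.08 rad and horizontal distance between cap and canister below 0.006 m and z of cap in the frame of canister between 0.058 and 0.066 m and x of brick in the frame of carton between -0.01 and 0.01 m and y of brick in the frame of carton between 0.04 and 0.06 m and z of brick in the frame of carton between 0.001 and 0.011 m and angle between brick's own z axis and vertical below 0.18 rad and angle between the x axis of brick and the x axis of carton, either way round below 0.2 rad and contact force between the fingers and brick below 0.05 N and linear speed of brick below 0.03 m/s), for 0.2 s.
At the end, for the whole second after the job is handed in: Released and at rest: canister on the pocket floor (8 mm off centre, 5 mm in height, 0.08 rad upright), tube on the canister floor (9 mm, 5 mm, 0.15 rad), tall cap on its shoulder (6 mm, 4 mm, 0.08 rad), brick on the slot floor (10 mm, 5 mm, 0.18 rad upright, 0.2 rad along it) (all of step 4 and horizontal distance between tube and canister below 0.009 m and z of tube in the frame of canister between 0.001 and 0.011 m and angle between tube's own z axis and vertical below 0.15 rad and contact force between the fingers and canister below 0.05 N and linear speed of each of canister, tube, cap below 0.03 m/s and contact force between the fingers and tube below 0.05 N and contact force between the fingers and cap below 0.05 N); the robot touches nothing.
It fails at once if the specimen tube is tipped (more than 0.7 rad) (angle between tube's own z axis and vertical above 0.7 rad).
It fails at once if the specimen tube is dropped into the canister (faster than 0.6 m/s inside it) (horizontal distance between tube and canister below 0.02 m and z of tube in the frame of canister below 0.07 m and linear speed of tube above 0.6 m/s).
It fails at once if one of the other things on the bench is moved by more than 30 mm (distance of any of small_cap, pot, reagent_pack, kit_box, tape_roll from where it was at the start of the episode above 0.03 m).
It also fails if it takes over 112 s, if anything falls off the work surface, if the arm or the gripper's body presses on something with over 40 N, if the wrist force passes 120 N, or if a joint passes its speed limit or range.

## Working session

There is one attempt and no reset: what is moved stays moved. The work goes in short steps, Python scripts to look and compute and a tool call to move; the robot and the scene stay as the last step left them, time stands still between calls to the robot, and variables do not carry over. Pictures are saved under pics/ and viewed, at most 16 in all, crops included, and the job is handed in when it is done.

Besides the shell and the picture viewer there is one more tool, called after "Call:" as a command line: name --pt "numbers of a row" for each row, then --argument value for the rest. play_rows: Moves the arm, as the interface text tells. Its arguments: {"type":"object","properties":{"motion":{"type":"array"},"squeeze":{"type":"number"}},"required":["motion"]}

```bash
mkdir -p pics
cat > h.py <<'E'
import numpy as np, cv2
from workcell import observe, viewer, bot
def save(n,f):
    p,d=viewer.grab_frame(n); cv2.imwrite(f'pics/{f}.png',p[:,:,::-1]); np.save(f'pics/{f}.npy',d); return p,d
def ray(c,u,v,z):
    R=np.array(c['R']);t=np.array(c['t']);o=-R.T@t
    d=R.T@np.array([(u-c['cx'])/c['fx'],(v-c['cy'])/c['fy'],1]); return o+d*(z-o[2])/d[2]
def cloud(c,d):
    v,u=np.indices(d.shape); P=np.stack([(u-c['cx'])/c['fx']*d,(v-c['cy'])/c['fy']*d,d],-1)
    return (P-np.array(c['t']))@np.array(c['R'])
E
python3 - <<'E'
from h import *
print(observe())
for n in('scene','top'):
    save(n,n+'0'); c=viewer.camera_info(n); print(n,c)
E
```

```text
{'clock': 0.0, 'qpos': array([ 1.20579984,  0.52201784, -0.0363013 ,  1.60002604,  0.02118233,
        1.02111047, -0.11279999]), 'qd': array([ 0.00018996, -0.00070298, -0.00032854, -0.00115344, -0.0019485 ,
        0.00035024,  0.00060945]), 'joint_efforts': array([ 1.13448797e-03, -9.27100611e+01,  1.98091440e+00, -3.69932520e+01,
        1.79286813e-02,  8.21452006e-03, -4.76216144e-05]), 'position': array([ 0.18144084, -0.59771346,  0.23071719]), 'tool_rot': array([-3.14041829e+00,  8.33028572e-05,  2.94755027e-01]), 'force': array([-0.81481507, -0.06887923,  0.85318311]), 'moment': array([-0.03939271,  0.00637414, -0.01853043]), 'finger_force': 0.0, 'grip_width': 0.08582663356220398}
scene {'fx': 448.82660223990104, 'fy': 448.82660223990104, 'cx': 318.6319182930561, 'cy': 191.8754719855505, 'R': array([[ 0.79478093,  0.60686691, -0.00598527],
       [ 0.51397823, -0.67830841, -0.52509435],
       [-0.32272224,  0.41425868, -0.85102297]]), 't': array([-0.35257082, -0.18506498,  1.49806332])}
top {'fx': 415.10045716115104, 'fy': 415.10045716115104, 'cx': 319.1815079029385, 'cy': 201.07256049772573, 'R': array([[-0.01919228, -0.99980512,  0.00462378],
       [-0.99658072,  0.01875825, -0.08046739],
       [ 0.08036497, -0.00615232, -0.99674652]]), 't': array([0.02508848, 0.43042052, 1.20164814])}
```

View pics/top0.png

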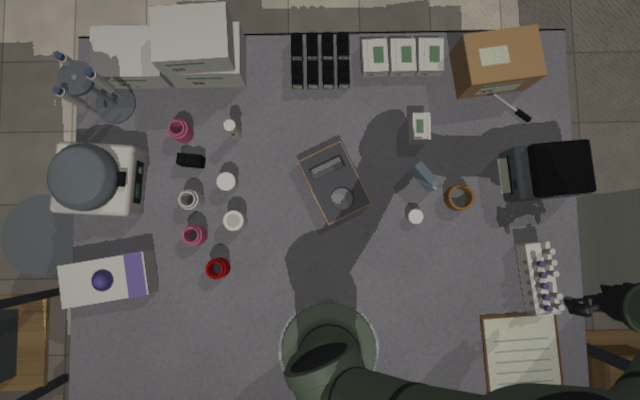

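View pics/scene0.png

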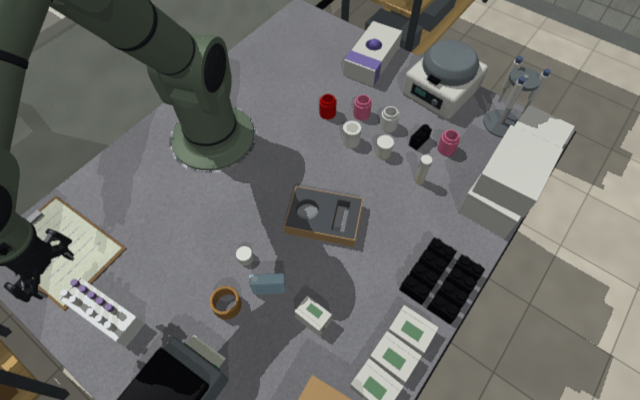

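Top view: the open white canister body is at (188,199), with pink/red look-alikes at (180,129), (193,235) and (217,268). The tube is at (232,128). White round cap candidates are (226,181), (233,220) and (415,215). The brick is at (425,177), the tape at (459,196), the carton at (333,180). Next I'll measure heights and sizes.

Run:
```python
from h import *
p=cv2.imread('pics/top0.png');d=np.load('pics/top0.npy');c=viewer.camera_info('top');W=cloud(c,d)
s=cv2.imread('pics/scene0.png');ds=np.load('pics/scene0.npy');cs=viewer.camera_info('scene');S=cloud(cs,ds)
print('bench z',np.median(W[240:260,240:270,2]))
def zone(lab,x0,x1,y0,y1):
  for nm,Wx in(('top',W),('sc',S)):
    m=(Wx[...,2]>.015)&(Wx[...,0]>x0)&(Wx[...,0]<x1)&(Wx[...,1]>y0)&(Wx[...,1]<y1)
    q=Wx[m]
    if len(q)==0: continue
    zt=np.percentile(q[:,2],97); t=q[q[:,2]>zt-.008]
    r=cv2.minAreaRect((t[:,:2]*1000).astype(np.float32))
    print(lab,nm,'ztop',zt.round(4),'mid',((t.max(0)+t.min(0))/2)[:2].round(4),'ext',np.ptp(t,axis=0)[:2].round(4),[np.round(x,1) for x in r],len(t))
def px(lab,u,v,z,r=.045):
    g=ray(c,u,v,z); zone(lab,g[0]-r,g[0]+r,g[1]-r,g[1]+r)
px('can',188,199,.074);px('A',226,181,.07);px('B',233,220,.07);px('small',415,215,.034);px('tube',232,128,.115);px('brick',427,176,.08,.05);px('carton',333,180,.044,.14)
cv2.imwrite('pics/crop1.png',np.hstack([cv2.resize(p[100:290,150:270],None,fx=3,fy=3,interpolation=2),cv2.resize(s[90:280,310:440],None,fx=3,fy=3,interpolation=2)]))
```

```text
bench z 6.412491417309773e-05
can top ztop 0.0761 mid [0.4393 0.3872] ext [0.0457 0.045 ] [array([439.1, 387.2]), array([45.8, 44.7]), np.float64(2.1)] 88
can sc ztop 0.0759 mid [0.4407 0.3867] ext [0.0469 0.0523] [array([439.1, 388.6]), array([48.9, 47.1]), np.float64(59.1)] 79
A top ztop 0.0656 mid [0.4881 0.2807] ext [0.0551 0.0513] [array([488.3, 281. ]), array([52.9, 52.8]), np.float64(74.4)] 277
A sc ztop 0.0669 mid [0.4889 0.2825] ext [0.0536 0.0569] [array([488.3, 281.9]), array([52.8, 52.1]), np.float64(34.0)] 192
B top ztop 0.0742 mid [0.3766 0.2595] ext [0.0535 0.0567] [array([376.7, 259.5]), array([56.6, 53.2]), np.float64(88.9)] 324
B sc ztop 0.0754 mid [0.3774 0.2589] ext [0.0568 0.0607] [array([377.5, 258.6]), array([58.2, 55.7]), np.float64(81.0)] 207
small top ztop 0.0392 mid [ 0.3796 -0.2607] ext [0.0435 0.0439] [array([ 379.6, -260.9]), array([41.4, 41.9]), np.float64(57.6)] 161
small sc ztop 0.0392 mid [ 0.3801 -0.2593] ext [0.0449 0.0427] [array([ 380.4, -259.8]), array([41.8, 43.7]), np.float64(28.8)] 186
tube top ztop 0.1184 mid [0.6354 0.2589] ext [0.0326 0.0319] [array([635.3, 259.5]), array([32.6, 31.8]), np.float64(84.5)] 115
tube sc ztop 0.1192 mid [0.6369 0.2609] ext [0.0335 0.039 ] [array([638.1, 261.2]), array([34.9, 31. ]), np.float64(58.7)] 100
brick top ztop 0.0845 mid [ 0.4934 -0.289 ] ext [0.0802 0.0727] [array([ 491.9, -288.3]), array([88.7, 28.6]), np.float64(40.4)] 302
brick sc ztop 0.0849 mid [ 0.4933 -0.2872] ext [0.0823 0.0746] [array([ 493.6, -287.6]), array([88. , 29.5]), np.float64(40.2)] 353
carton top ztop 0.0486 mid [ 0.4827 -0.0277] ext [0.2407 0.208 ] [array([481.5, -27.8]), array([205. , 140.1]), np.float64(25.0)] 2451
carton sc ztop 0.0493 mid [ 0.4826 -0.0262] ext [0.2406 0.2083] [array([481.7, -25.7]), array([205.1, 143.6]), np.float64(25.0)] 2242
```

View pics/crop1.png

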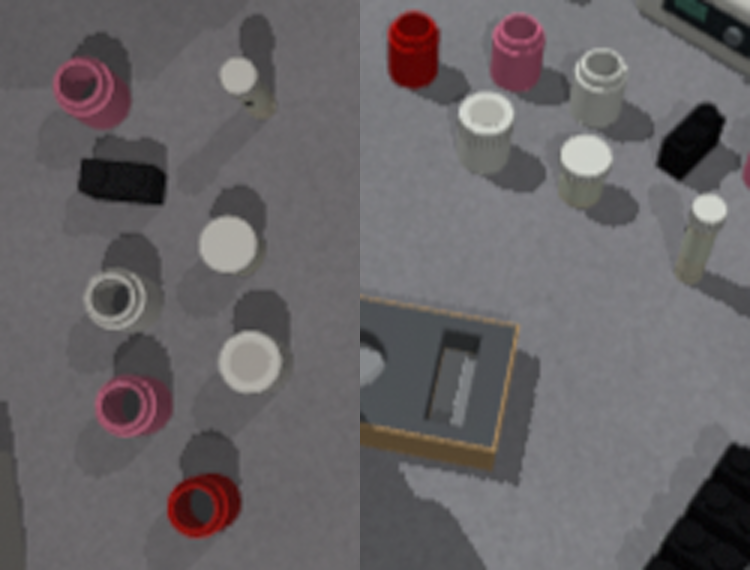

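Scene crop: B, at top (233,220), is 70 mm tall and 58 mm across with a grey disc, so it is the tall cap. A, at (226,181), is about 62 mm tall with a plain lid, so it is the pot. (415,215) is the small cap. The white open body at (188,199) is the canister.

The carton's y axis points at +25°. That puts the pocket near (0.436,-0.048) and the slot near (0.527,-0.006).

```bash
cat >> h.py <<'E'
from scipy.spatial.transform import Rotation as Ro
def delta(x,y,z,yaw,p=None,R=None):
    s=observe(); p=s['position'] if p is None else p
    R=Ro.from_euler('xyz',s['tool_rot']) if R is None else R
    T=Ro.from_euler('xyz',[np.pi,0,yaw])
    return np.round(np.r_[R.inv().apply(np.array([x,y,z])-p)*100,(R.inv()*T).as_rotvec()],3),T
def plan(*ts):
    p=R=None
    for t in ts:
        d,R=delta(*t,p,R); p=np.array(t[:3]); print(t,d.tolist(),'len',np.linalg.norm(d[:3]).round(1))
E
python3 -c "
from h import *
plan((.47,-.25,.26,.6),(.56,0,.26,1.0),(.47,.24,.26,1.047),(.4395,.372,.2,1.047))"
```

```text
(0.47, -0.25, 0.26, 0.6) [37.713, -24.894, -2.9, -0.001, -0.0, -0.305] len 45.3
(0.56, 0, 0.26, 1.0) [21.544, -15.552, -0.0, -0.0, 0.0, -0.4] len 26.6
(0.47, 0.24, 0.26, 1.047) [15.333, -20.54, -0.0, 0.0, 0.0, -0.047] len 25.6
(0.4395, 0.372, 0.2, 1.047) [9.905, -9.243, 6.0, 0.0, 0.0, 0.0] len 14.8
```

Call:
play_rows --pt "8 -5 -3 0 0 -0.15 1" --pt "16 -10 -3 0 0 -0.3 1" --pt "22 -13 -3 0 0 -0.3 1" --pt "22 -13 -3 0 0 -0.3 1" --pt "22 -13 -3 0 0 -0.3 1"

```text
clock: 0.6
position: [0.3494, -0.4142, 0.2609]
tool_rot: [-3.141, 0.0, 0.594]
force: [0.9, -0.9, -0.1]
grip_width: 0.0854
finger_force: 0.0
```

```bash
python3 -c "
from h import *
s=observe();print(s['position'],s['tool_rot'],s['qpos'])
plan((.54,-.16,.26,.7),(.57,0,.26,1.0),(.47,.24,.26,1.047),(.4395,.372,.2,1.047))"
```

```text
[ 0.34936466 -0.41424199  0.26086077] [-3.14148747e+00  6.04801007e-05  5.94493955e-01] [ 0.8963868   0.36145701 -0.17776291  1.77930398  0.07407069  1.00741199
 -0.28602665]
(0.54, -0.16, 0.26, 0.7) [30.033, -10.385, 0.085, -0.0, 0.0, -0.106] len 31.8
(0.57, 0, 0.26, 1.0) [12.602, -10.305, -0.0, 0.0, 0.0, -0.3] len 16.3
(0.47, 0.24, 0.26, 1.047) [14.792, -21.382, -0.0, 0.0, 0.0, -0.047] len 26.0
(0.4395, 0.372, 0.2, 1.047) [9.905, -9.243, 6.0, 0.0, 0.0, 0.0] len 14.8
```

Call:
play_rows --pt "5 -2 0 0 0 -0.1 1" --pt "10 -4 0 0 0 -0.1 1" --pt "15 -6 0 0 0 -0.1 1" --pt "19 -8 0 0 0 -0.1 1" --pt "23 -10 0 0 0 -0.1 1"

```text
clock: 1.1
position: [0.4831, -0.2032, 0.2607]
tool_rot: [-3.141, 0.0, 0.695]
force: [1.9, -0.6, 0.2]
grip_width: 0.0852
finger_force: 0.0
```

Call:
play_rows --pt "4 -3 0 0 0 -0.1 1" --pt "8 -6 0 0 0 -0.2 1" --pt "12 -10 0 0 0 -0.3 1" --pt "15 -14 0 0 0 -0.35 1" --pt "15 -18 0 0 0 -0.35 1"

```text
clock: 1.6
position: [0.4831, 0.0326, 0.2604]
tool_rot: [-3.141, -0.001, 1.049]
force: [0.8, 0.9, 0.4]
grip_width: 0.085
finger_force: 0.0
```

```bash
python3 -c "
from h import *
s=observe();print(s['position'],s['tool_rot'],s['qpos'])
plan((.47,.30,.26,1.047),(.4395,.36,.2,1.047))
save('top','t1');save('wrist','w1')"
```

```text
[0.48313927 0.03264367 0.2604347 ] [-3.14102722e+00 -1.48757923e-03  1.04890262e+00] [ 0.1988113   0.29158466 -0.47557875  1.90697352  0.15750289  0.97899051
 -0.86961003]
(0.47, 0.3, 0.26, 1.047) [22.521, -14.467, 0.085, -0.001, -0.001, 0.002] len 26.8
(0.4395, 0.36, 0.2, 1.047) [3.67, -5.642, 6.0, 0.0, 0.0, 0.0] len 9.0
```

View pics/w1.png

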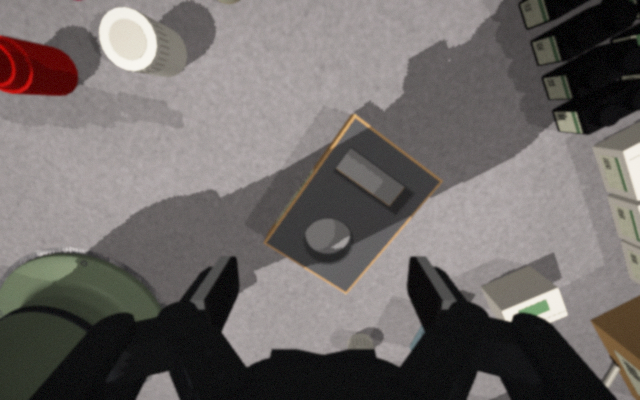

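Call:
play_rows --pt "5 -3 0 0 0 0 1" --pt "10 -6 0 0 0 0 1" --pt "14 -9 0 0 0 0 1" --pt "18 -12 0 0 0 0 1" --pt "22 -14 0 0 0 0 1"

```text
clock: 2.2
position: [0.471, 0.2803, 0.2608]
tool_rot: [3.141, 0.0, 1.044]
force: [1.4, -1.1, 0.2]
grip_width: 0.0856
finger_force: 0.0
```

Call:
play_rows --pt "1 -2 0 0 0 0 1" --pt "3 -5 1 0 0 0 1" --pt "4 -6 2 0 0 0 1" --pt "4 -6 4 0 0 0 1" --pt "4 -6 6 0 0 0 1"

```text
clock: 2.7
position: [0.4397, 0.3437, 0.2]
tool_rot: [3.142, -0.0, 1.046]
force: [0.9, -0.0, 0.3]
grip_width: 0.0853
finger_force: 0.0
```

```bash
python3 -c "
from h import *
s=observe();print(s['position'],s['tool_rot'],s['qpos'])
c=viewer.camera_info('wrist');print(c)
save('wrist','w2')
plan((.4395,.387,.12,1.047))"
```

```text
[0.43974905 0.34374423 0.20002592] [ 3.14151160e+00 -4.27748416e-05  1.04554182e+00] [-0.37882144  0.49701049 -0.53844571  1.79112765  0.30820648  0.93777277
 -1.57369945]
{'fx': 292.7389481684129, 'fy': 292.7389481684129, 'cx': 322.7202106779478, 'cy': 201.71195320578565, 'R': array([[ 8.65376556e-01, -5.01121570e-01, -7.66867296e-04],
       [-4.76610729e-01, -8.23520105e-01,  3.07663533e-01],
       [-1.54808363e-01, -2.65879311e-01, -9.51494909e-01]]), 't': array([-0.20738662,  0.46276762,  0.50898004])}
(0.4395, 0.387, 0.12, 1.047) [3.914, -2.181, 7.683, -0.001, 0.004, -0.002] len 8.9
```

View pics/w2.png

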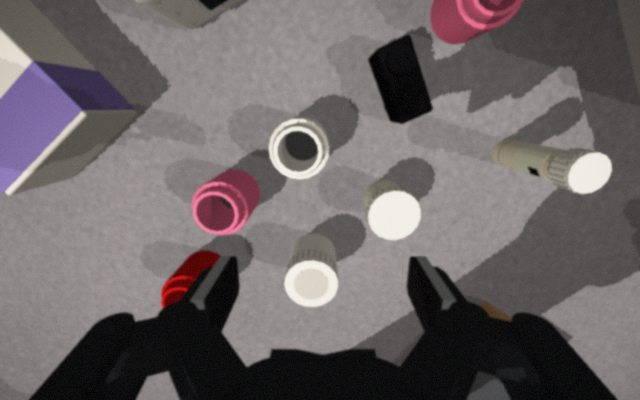

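w2 shows the canister mouth near (301,146), the tall cap at (311,284) with its grey disc, the pot lid at (394,215) and the tube cap at (590,172). I'll cross-check these by casting rays.

```bash
python3 -c "
from h import *
c=viewer.camera_info('wrist')
for n,u,v,z in(('can',301,146,.074),('cap',311,284,.07),('tube',590,172,.115)): print(n,ray(c,u,v,z))
plan((.4395,.388,.10,1.047),(.4395,.388,.028,1.047))"
```

```text
can [0.44406617 0.39200727 0.074     ]
cap [0.37699686 0.26239782 0.07      ]
tube [0.63297722 0.26560892 0.115     ]
(0.4395, 0.388, 0.1, 1.047) [4.008, -2.229, 9.682, -0.001, 0.004, -0.002] len 10.7
(0.4395, 0.388, 0.028, 1.047) [0.0, -0.0, 7.2, 0.0, 0.0, 0.0] len 7.2
```

Call:
play_rows --pt "2 -1 2 0 0 0 1" --pt "4 -2.3 4 0 0 0 1" --pt "4 -2.3 7 0 0 0 1" --pt "4 -2.3 9 0 0 0 1" --pt "4 -2.3 9.7 0 0 0 1"

```text
clock: 3.25
position: [0.4396, 0.3888, 0.1021]
tool_rot: [-3.141, 0.003, 1.045]
force: [0.1, -0.4, -0.1]
grip_width: 0.0855
finger_force: 0.0
```

Call:
play_rows --pt "0 0 2 0 0 0 1" --pt "0 0 4 0 0 0 1" --pt "0 0 6 0 0 0 1" --pt "0 0 7.2 0 0 0 1" --pt "0 0 7.2 0 0 0 1"

```text
clock: 3.75
position: [0.4399, 0.3892, 0.0312]
tool_rot: [-3.141, 0.001, 1.045]
force: [0.2, -0.8, -0.4]
grip_width: 0.0851
finger_force: 0.0
```

Call:
play_rows --pt "0 0 0 0 0 0 0.5" --pt "0 0 0 0 0 0 0.4" --pt "0 0 0 0 0 0 0.2" --pt "0 0 0 0 0 0 0" --pt "0 0 0 0 0 0 0" --squeeze 25

```text
clock: 4.25
position: [0.4406, 0.39, 0.033]
tool_rot: [3.141, -0.001, 1.045]
force: [-1.7, -1.2, 6.4]
grip_width: 0.0563
finger_force: 26.0
```

Call:
play_rows --pt "0 0 -2 0 0 0 -0.2" --pt "0 0 -5 0 0 0 -0.2" --pt "0 0 -9 0 0 0 -0.2" --pt "0 0 -12 0 0 0 -0.2" --pt "0 0 -13 0 0 0 -0.2"

```text
clock: 4.75
position: [0.441, 0.3905, 0.1656]
tool_rot: [3.14, -0.004, 1.045]
force: [0.1, 1.0, -0.7]
grip_width: 0.0563
finger_force: 27.8
```

```bash
python3 -c "
from h import *
s=observe();print(s['position'],s['tool_rot'],s['qpos'],s['finger_force'])
plan((.48,.16,.165,1.047),(.436,-.048,.165,1.047))
save('wrist','w3')
c=viewer.camera_info('top');W=cloud(c,np.load('pics/t1.npy'));p=cv2.imread('pics/t1.png')
m=(W[...,2]>.03)&(W[...,0]>.36)&(W[...,0]<.6)&(W[...,1]>-.14)&(W[...,1]<.08)&(W[...,2]<.055)
r=cv2.minAreaRect((W[m][:,:2]*1000).astype(np.float32));print(r)
# pocket: deep points near the expected place
p0,d0=cv2.imread('pics/top0.png'),np.load('pics/top0.npy');W=cloud(c,d0)
for q,zl in(((.436,-.048),.04),((.527,-.006),.04)):
  m=(np.hypot(W[...,0]-q[0],W[...,1]-q[1])<.06)&(W[...,2]<zl)
  w=W[m];print(cv2.minAreaRect((w[:,:2]*1000).astype(np.float32)),np.median(w[:,2]),len(w))
"
```

```text
[0.44101438 0.39052674 0.16559785] [ 3.14005594 -0.00448292  1.04451495] [-0.46442144  0.58288955 -0.51861316  1.7446826   0.3558724   0.90370825
 -1.66008148] 27.765632348600775
(0.48, 0.16, 0.165, 1.047) [-17.975, 14.951, 0.002, 0.002, -0.004, -0.002] len 23.4
(0.436, -0.048, 0.165, 1.047) [-20.212, 6.593, 0.0, 0.0, 0.0, 0.0] len 21.3
((0.0, 0.0), (0.0, 0.0), 0.0)
((430.3404846191406, -44.304931640625), (108.15270233154297, 96.26923370361328), 2.799456834793091) 0.01720193480180249 465
((523.8980712890625, -7.55926513671875), (88.94822692871094, 111.86032104492188), 20.204036712646484) 0.008029606327390578 444
```

Call:
play_rows --pt "-4 3 0 0 0 0 -0.2" --pt "-8 6 0 0 0 0 -0.2" --pt "-11 9 0 0 0 0 -0.2" --pt "-15 12 0 0 0 0 -0.2" --pt "-18 15 0 0 0 0 -0.2"

```text
clock: 5.3
position: [0.4787, 0.1558, 0.1611]
tool_rot: [-3.141, 0.001, 1.044]
force: [0.9, 0.4, -1.4]
grip_width: 0.0565
finger_force: 27.7
```

Call:
play_rows --pt "-4 1.5 0 0 0 0 -0.2" --pt "-8 3 0 0 0 0 -0.2" --pt "-11 4 0 0 0 0 -0.2" --pt "-12 5 0 0 0 0 -0.2" --pt "-12 5 0 0 0 0 -0.2"

```text
clock: 5.8
position: [0.4622, 0.0275, 0.1612]
tool_rot: [-3.141, 0.001, 1.041]
force: [-0.4, 0.7, -0.7]
grip_width: 0.0558
finger_force: 27.7
```

```bash
python3 -c "
from h import *
s=observe();print(s['position'],s['tool_rot'],s['qpos'],s['finger_force'])
c=viewer.camera_info('wrist');print(c)
import pickle;pickle.dump(c,open('c4.pkl','wb'))
save('wrist','w4')
plan((.436,-.048,.13,1.047),)"
```

```text
[0.46220038 0.02750862 0.16123966] [-3.14125866e+00  9.94262546e-04  1.04141366e+00] [ 0.22209019  0.40810238 -0.51606813  2.0615337   0.29434363  0.74316594
 -1.00721501] 27.72209655144252
{'fx': 292.7389481684129, 'fy': 292.7389481684129, 'cx': 322.7202106779478, 'cy': 201.71195320578565, 'R': array([[ 0.86334265, -0.50461695, -0.00110007],
       [-0.47969767, -0.82138129,  0.30858212],
       [-0.15661935, -0.2658844 , -0.95119707]]), 't': array([-0.38421699,  0.22622362,  0.39231453])}
(0.436, -0.048, 0.13, 1.047) [-7.98, 1.619, 3.136, -0.001, 0.0, -0.004] len 8.7
```

View pics/w4.png

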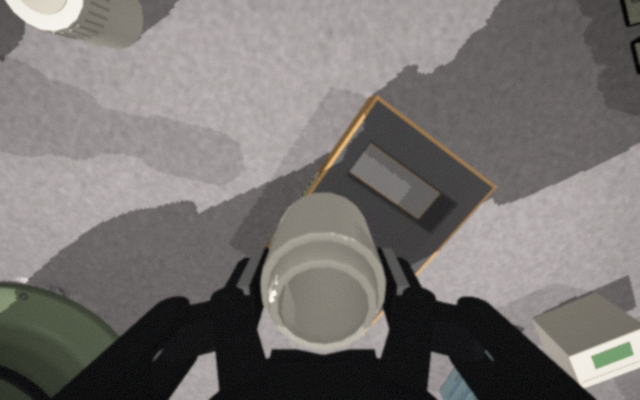

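w4 shows the canister held upright, with its mouth at about (323,303). The slot is at about (403,188), and the carton corners are at (377,97) and (496,187). I'll check these against the estimate.

```bash
python3 -c "
from h import *
import pickle;c=pickle.load(open('c4.pkl','rb'))
a=ray(c,377,97,.043);b=ray(c,496,187,.043);print(a,b,np.linalg.norm(a-b),np.degrees(np.arctan2(*(b-a)[1::-1])))
print('slot',ray(c,403,188,.044),'rim',ray(c,323,303,.202))
C=np.array([.4816,-.0268]);ax=np.radians(-65);X=np.array([np.cos(ax),np.sin(ax)]);Y=np.array([-X[1],X[0]])
for sx in(-.07,.07):print('est corner',C+sx*X+.1025*Y)
print('slot',C+.05*Y,'pocket',C-.05*Y)
"
```

```text
[0.54452802 0.08017309 0.043     ] [ 0.60338648 -0.04437177  0.043     ] 0.1377524594025682 -64.70512702506244
slot [ 0.52917998 -0.00181279  0.044     ] rim [0.46321169 0.0304329  0.202     ]
est corner [0.54491327 0.07995992]
est corner [ 0.60407983 -0.04692317]
slot [ 0.52691539 -0.00566909] pocket [ 0.43628461 -0.04793091]
```

Call:
play_rows --pt "-3 0.6 0 0 0 0 -0.2" --pt "-6 1.2 0 0 0 0 -0.2" --pt "-7.8 1.5 1 0 0 0 -0.2" --pt "-7.8 1.5 3 0 0 0 -0.2" --pt "-7.8 1.5 5 0 0 0 -0.2"

```text
clock: 6.35
position: [0.4362, -0.0449, 0.1108]
tool_rot: [3.141, -0.001, 1.045]
force: [0.7, -0.5, -0.6]
grip_width: 0.0557
finger_force: 27.7
```

```bash
python3 -c "
from h import *
s=observe();print(s['position'],s['tool_rot'])
import pickle;c=viewer.camera_info('wrist');pickle.dump(c,open('c5.pkl','wb'))
save('wrist','w5')
plan((.4368,-.047,.08,1.047),)"
```

```text
[ 0.43621249 -0.04485233  0.11076721] [ 3.14134312e+00 -6.64982885e-04  1.04462313e+00]
(0.4368, -0.047, 0.08, 1.047) [-0.131, 0.295, 2.82, -0.003, 0.0, -0.002] len 2.8
```

View pics/w5.png

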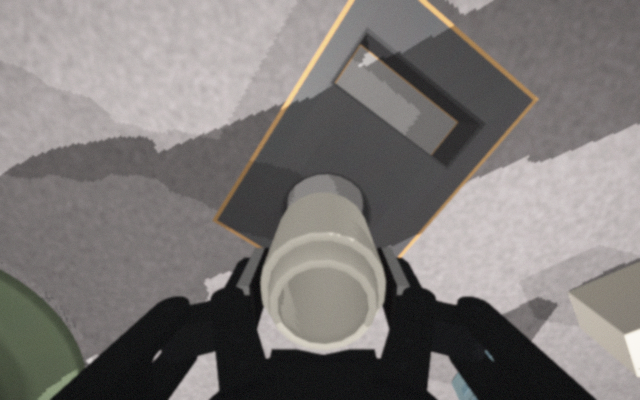

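```bash
python3 -c "
from h import *
import pickle;c=pickle.load(open('c5.pkl','rb'))
def pr(P):
  q=c['R']@np.array(P)+c['t'];return np.round([q[0]/q[2]*c['fx']+c['cx'],q[1]/q[2]*c['fy']+c['cy']],1)
a=np.arange(0,6.3,np.pi/12)
q=np.array([pr((.4363+.033*np.cos(t),-.048+.033*np.sin(t),.044)) for t in a]);print('pocket u',q[:,0].min(),q[:,0].max(),'top v',q[:,1].min())
q=np.array([pr((.4362+.029*np.cos(t),-.0449+.029*np.sin(t),.078)) for t in a]);print('can bottom u',q[:,0].min(),q[:,0].max(),'v',q[:,1].min())
p=cv2.imread('pics/w5.png');cv2.imwrite('pics/c5.png',cv2.resize(p[150:350,220:430],None,fx=3.5,fy=3,interpolation=2))
"
```

```text
pocket u 282.7 369.1 top v 177.5
can bottom u 279.4 368.5 v 192.1
```

View pics/c5.png

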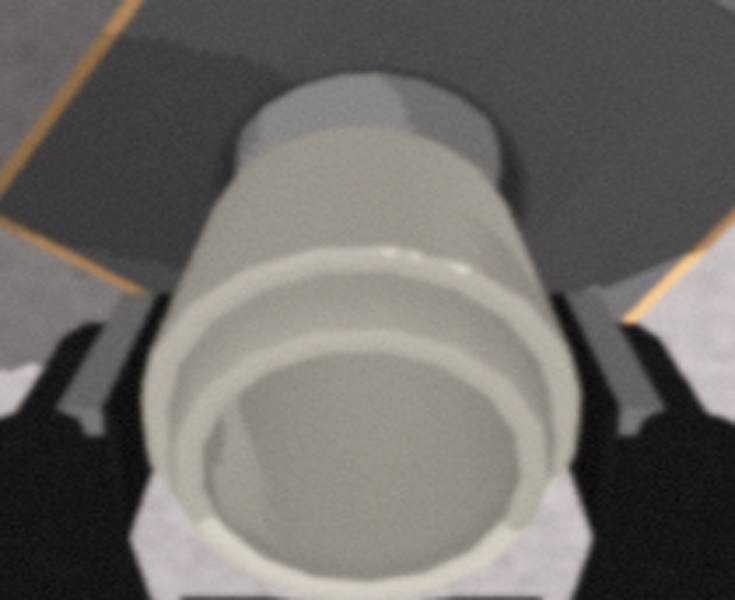

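The canister sits slightly off towards −tool-y relative to the pocket, so I'll shift about 3 mm and lower slowly.

Call:
play_rows --pt "0 0.3 0 0 0 0 -0.2" --pt "0 0.3 1 0 0 0 -0.2" --pt "0 0.3 2 0 0 0 -0.2" --pt "0 0.3 3 0 0 0 -0.2" --pt "0 0.3 4 0 0 0 -0.2"

```text
clock: 6.9
position: [0.4388, -0.0467, 0.071]
tool_rot: [-3.142, -0.0, 1.045]
force: [0.6, 0.0, -1.0]
grip_width: 0.0558
finger_force: 27.7
```

Call:
play_rows --pt "0 0 0.5 0 0 0 -0.2" --pt "0 0 1 0 0 0 -0.2" --pt "0 0 1.4 0 0 0 -0.2" --pt "0 0 1.7 0 0 0 -0.2" --pt "0 0 1.7 0 0 0 -0.2"

```text
clock: 7.4
position: [0.4387, -0.0467, 0.0546]
tool_rot: [-3.141, 0.0, 1.045]
force: [0.2, 0.7, -1.0]
grip_width: 0.0561
finger_force: 27.7
```

Call:
play_rows --pt "0 0 0.2 0 0 0 -0.2" --pt "0 0 0.4 0 0 0 -0.2" --pt "0 0 0.5 0 0 0 -0.2" --pt "0 0 0.6 0 0 0 -0.2" --pt "0 0 0.6 0 0 0 -0.2"

```text
clock: 7.9
position: [0.4388, -0.0468, 0.049]
tool_rot: [3.141, 0.0, 1.045]
force: [-1.1, -0.9, 5.6]
grip_width: 0.0563
finger_force: 28.4
```

Floor contact at about 6 N. Opening, then rising.

Call:
play_rows --pt "0 0 0 0 0 0 0.5" --pt "0 0 0 0 0 0 0.7" --pt "0 0 0 0 0 0 1" --pt "0 0 0 0 0 0 1" --pt "0 0 0 0 0 0 1"

```text
clock: 8.4
position: [0.4388, -0.0468, 0.0488]
tool_rot: [-3.142, 0.0, 1.045]
force: [1.0, 0.8, -0.1]
grip_width: 0.0853
finger_force: 0.0
```

Call:
play_rows --pt "0 0 -2 0 0 0 1" --pt "0 0 -6 0 0 0 1" --pt "0 0 -11 0 0 0 1" --pt "0 0 -16 0 0 0 1" --pt "0 0 -18 0 0 0 1"

```text
clock: 8.9
position: [0.4399, -0.0466, 0.2328]
tool_rot: [3.137, -0.002, 1.045]
force: [-0.4, -0.5, -1.1]
grip_width: 0.0859
finger_force: 0.0
```

```bash
python3 -c "
from h import *
s=observe();print(s['position'],s['tool_rot'],s['qpos'])
plan((.52,.12,.23,1.047),(.60,.22,.23,1.047),(.636,.26,.085,1.047))"
```

```text
[ 0.43986936 -0.04660987  0.23277031] [ 3.13728885e+00 -1.82580728e-03  1.04474999e+00] [ 0.45231392  0.26588404 -0.57040562  2.03662212  0.18596028  0.88358597
 -0.74613937]
(0.52, 0.12, 0.23, 1.047) [18.431, -1.437, 0.304, 0.004, -0.002, -0.002] len 18.5
(0.6, 0.22, 0.23, 1.047) [12.661, 1.926, 0.0, 0.0, 0.0, 0.0] len 12.8
(0.636, 0.26, 0.085, 1.047) [5.264, 1.117, 14.5, 0.0, 0.0, 0.0] len 15.5
```

Call:
play_rows --pt "4 0 0.3 0 0 0 1" --pt "8 0 0.3 0 0 0 1" --pt "12 0 0.3 0 0 0 1" --pt "16 0 0.3 0 0 0 1" --pt "20 0 0.3 0 0 0 1"

```text
clock: 9.4
position: [0.5398, 0.1275, 0.2257]
tool_rot: [3.142, 0.0, 1.044]
force: [0.1, -2.1, 0.2]
grip_width: 0.0852
finger_force: 0.0
```

Call:
play_rows --pt "4 0.5 0 0 0 0 1" --pt "8 0.5 0 0 0 0 1" --pt "12 0.5 0 0 0 0 1" --pt "12 0.5 0 0 0 0 1" --pt "12 0.5 0 0 0 0 1"

```text
clock: 9.9
position: [0.6034, 0.2281, 0.2251]
tool_rot: [-3.141, 0.001, 1.046]
force: [1.3, -1.1, -0.3]
grip_width: 0.0855
finger_force: 0.0
```

```bash
python3 -c "
from h import *
s=observe();print(s['position'],s['tool_rot'],s['qpos'])
plan((.636,.26,.16,1.047),(.636,.26,.085,1.047))
c=viewer.camera_info('top');p,d=save('top','t2');W=cloud(c,d);cs=viewer.camera_info('scene');ps,ds=save('scene','s2');S=cloud(cs,ds)
for n,A in(('top',W),('sc',S)):
  m=(np.hypot(A[...,0]-.437,A[...,1]+.047)<.045)&(A[...,2]>.083)&(A[...,2]<.1);q=A[m]
  print(n,len(q),((q.max(0)+q.min(0))/2).round(4),np.ptp(q,axis=0).round(4),q[:,2].max())
  m=(np.hypot(A[...,0]-.636,A[...,1]-.26)<.03)&(A[...,2]>.107)&(A[...,2]<.125);q=A[m]
  if len(q):print(n,'tube',len(q),((q.max(0)+q.min(0))/2).round(4),np.ptp(q,axis=0).round(4))
"
```

```text
[0.60342738 0.22807846 0.22508079] [-3.14070340e+00  7.07573428e-04  1.04602051e+00] [-0.09696137  0.61095749 -0.55653876  1.52769789  0.34577812  1.10348116
 -1.25424674]
(0.636, 0.26, 0.16, 1.047) [4.399, 1.225, 6.504, -0.001, 0.001, -0.001] len 7.9
(0.636, 0.26, 0.085, 1.047) [0.0, -0.0, 7.5, 0.0, 0.0, 0.0] len 7.5Traceback (most recent call last):
  File "<string>", line 8, in <module>
    print(n,len(q),((q.max(0)+q.min(0))/2).round(4),np.ptp(q,axis=0).round(4),q[:,2].max())
                     ~~~~~^^^
    return umr_maximum(a, axis, None, out, keepdims, initial, where)
ValueError: zero-size array to reduction operation maximum which has no identity
```

```bash
python3 -c "
from h import *
cs=viewer.camera_info('scene');p=cv2.imread('pics/s2.png');ds=np.load('pics/s2.npy');A=cloud(cs,ds)
for c0,r,lo,hi in(((.437,-.047),.045,.083,.1),((.636,.26),.03,.107,.125)):
  m=(np.hypot(A[...,0]-c0[0],A[...,1]-c0[1])<r)&(A[...,2]>lo)&(A[...,2]<hi);q=A[m];print(len(q))
  if len(q):print(((q.max(0)+q.min(0))/2).round(4),np.ptp(q,axis=0).round(4))
t=cv2.imread('pics/t2.png')
cv2.imwrite('pics/s2c.png',np.hstack([cv2.resize(p[60:260,230:480],(437,350)),cv2.resize(t[90:250,200:400],(437,350))]))
"
```

```text
104
[ 0.4398 -0.0499  0.0898] [0.0506 0.05   0.0134]
105
[0.6371 0.2606 0.1154] [0.0331 0.035  0.0155]
```

View pics/s2c.png

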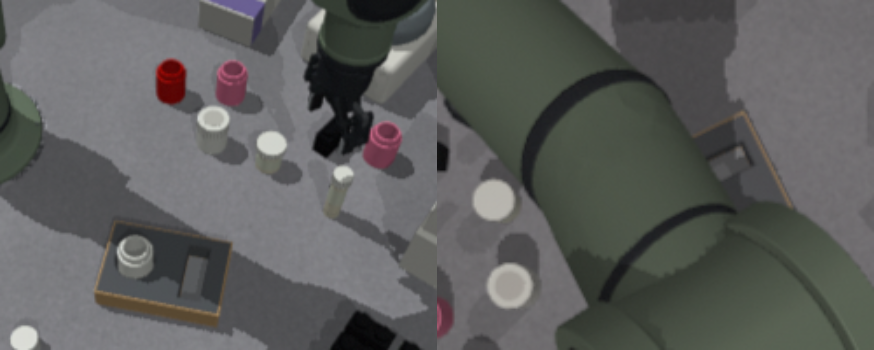

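The scene crop shows the canister upright in the pocket at about (.439,-.049). The tube is still at (.636,.260). Going for the tube.

Call:
play_rows --pt "2 0.6 0 0 0 0 1" --pt "4.4 1.2 0 0 0 0 1" --pt "4.4 1.2 2 0 0 0 1" --pt "4.4 1.2 4 0 0 0 1" --pt "4.4 1.2 6.5 0 0 0 1"

```text
clock: 10.5
position: [0.6367, 0.2582, 0.1609]
tool_rot: [3.14, -0.001, 1.043]
force: [0.6, 0.7, -0.4]
grip_width: 0.0855
finger_force: 0.0
```

Call:
play_rows --pt "0 0 2 0 0 0 1" --pt "0 0 4 0 0 0 1" --pt "0 0 6 0 0 0 1" --pt "0 0 7.4 0 0 0 1" --pt "0 0 7.4 0 0 0 1"

```text
clock: 11.0
position: [0.6356, 0.2581, 0.0853]
tool_rot: [-3.14, 0.002, 1.044]
force: [-0.3, -0.1, -0.1]
grip_width: 0.0855
finger_force: 0.0
```

Call:
play_rows --pt "0 0 0 0 0 0 0.4" --pt "0 0 0 0 0 0 0.1" --pt "0 0 0 0 0 0 -0.1" --pt "0 0 0 0 0 0 -0.3" --pt "0 0 0 0 0 0 -0.5"

```text
clock: 11.5
position: [0.6367, 0.2597, 0.0876]
tool_rot: [3.141, -0.001, 1.045]
force: [-0.2, -0.3, 6.4]
grip_width: 0.0334
finger_force: 24.4
```

Call:
play_rows --pt "0 0 0 0 0 0 -0.5" --pt "0 0 0 0 0 0 -0.5" --pt "0 0 0 0 0 0 -0.5" --pt "0 0 0 0 0 0 -0.5" --pt "0 0 0 0 0 0 -0.5"

```text
clock: 12.0
position: [0.6367, 0.2598, 0.0876]
tool_rot: [3.141, -0.001, 1.045]
force: [-0.1, 0.2, 6.3]
grip_width: 0.0331
finger_force: 24.4
```

Call:
play_rows --pt "0 0 -2 0 0 0 -0.6" --pt "0 0 -5 0 0 0 -0.6" --pt "0 0 -9 0 0 0 -0.6" --pt "0 0 -12 0 0 0 -0.6" --pt "0 0 -13 0 0 0 -0.6"

```text
clock: 12.5
position: [0.6372, 0.2601, 0.2204]
tool_rot: [3.139, -0.003, 1.045]
force: [0.2, -0.1, -0.3]
grip_width: 0.033
finger_force: 25.3
```

```bash
python3 -c "
from h import *
s=observe();print(s['position'],s['tool_rot'],s['qpos'],s['finger_force'])
plan((.54,.1,.222,1.047),(.438,-.048,.222,1.047))"
```

```text
[0.63716557 0.26008495 0.22037729] [ 3.13920158 -0.00338266  1.04458459] [-0.15119859  0.68141924 -0.54281344  1.40891458  0.36563314  1.1475577
 -1.27013445] 25.28996229171753
(0.54, 0.1, 0.222, 1.047) [-18.722, -0.361, -0.226, 0.002, -0.003, -0.002] len 18.7
(0.438, -0.048, 0.222, 1.047) [-17.917, -1.43, -0.0, 0.0, 0.0, 0.0] len 18.0
```

Call:
play_rows --pt "-3 0 0 0 0 0 -0.6" --pt "-7 0 0 0 0 0 -0.6" --pt "-11 0 0 0 0 0 -0.6" --pt "-15 0 0 0 0 0 -0.6" --pt "-19 0 0 0 0 0 -0.6"

```text
clock: 13.0
position: [0.5396, 0.0937, 0.2162]
tool_rot: [-3.141, 0.001, 1.045]
force: [0.2, -0.6, -0.4]
grip_width: 0.0333
finger_force: 25.3
```

Call:
play_rows --pt "-4 -0.5 0 0 0 0 -0.6" --pt "-8 -0.7 0 0 0 0 -0.6" --pt "-10 -1 0 0 0 0 -0.6" --pt "-12 -1.2 0 0 0 0 -0.6" --pt "-12 -1.2 0 0 0 0 -0.6"

```text
clock: 13.5
position: [0.4688, -0.0049, 0.2165]
tool_rot: [-3.141, 0.002, 1.042]
force: [0.2, 0.6, -0.4]
grip_width: 0.033
finger_force: 25.3
```

```bash
cat >> h.py <<'E'
import pickle
def wr(n):
    c=viewer.camera_info('wrist');pickle.dump(c,open(n+'.pkl','wb'));return (c,)+save('wrist',n)
def pr(c,P):
    q=c['R']@np.array(P)+c['t'];return np.round([q[0]/q[2]*c['fx']+c['cx'],q[1]/q[2]*c['fy']+c['cy']],1)
E
python3 -c "
from h import *
s=observe();p=s['position'];print(p,s['tool_rot'])
c,_,_=wr('w6')
for z in (.078,.09):print('rim',pr(c,(.438,-.048,z)))
print('tube bottom',pr(c,(p[0],p[1],p[2]-.0876)))
plan((.438,-.048,.20,1.047))"
```

```text
[ 0.4687665  -0.00486314  0.21645908] [-3.14118018e+00  1.77317449e-03  1.04203525e+00]
rim [319.  238.9]
rim [318.8 244. ]
tube bottom [323.7 207.2]
(0.438, -0.048, 0.2, 1.047) [-5.437, -0.503, 1.666, -0.0, 0.001, -0.004] len 5.7
```

View pics/w6.png

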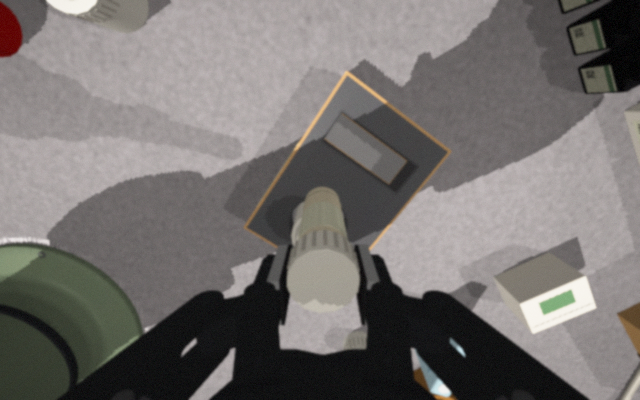

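The tube hides the canister mouth. I'll shift sideways 6 cm to see it.

Call:
play_rows --pt "0 2 0 0 0 0 -0.6" --pt "0 4 0 0 0 0 -0.6" --pt "0 6 0 0 0 0 -0.6" --pt "0 6 0 0 0 0 -0.6" --pt "0 6 0 0 0 0 -0.6"

```text
clock: 14.05
position: [0.5221, -0.0319, 0.2163]
tool_rot: [-3.141, -0.0, 1.045]
force: [0.3, 0.1, -0.4]
grip_width: 0.0331
finger_force: 25.3
```

```bash
python3 -c "
from h import *
s=observe();p=s['position'];print(p,s['tool_rot'])
c,im,_=wr('w7')
a=np.arange(0,6.3,np.pi/12)
def ext(x,y,z,r):
  q=np.array([pr(c,(x+r*np.cos(t),y+r*np.sin(t),z)) for t in a]);return q.min(0),q.max(0)
print('pred hole',ext(.438,-.048,.09,.0185),'pred rim',ext(.438,-.048,.09,.0225))
print('tube bottom',ext(p[0],p[1],p[2]-.0876,.0145))
cv2.imwrite('pics/w7c.png',cv2.resize(im[150:330,220:400,::-1],None,fx=3.3,fy=3.3,interpolation=2))
"
```

```text
[ 0.522091   -0.03186212  0.21625951] [-3.14051042e+00 -2.21541195e-04  1.04533321e+00]
pred hole (array([241.7, 230.5]), array([278.2, 263.5])) pred rim (array([237.7, 226.8]), array([282.1, 266.9]))
tube bottom (array([306.4, 190.6]), array([341.3, 223.7]))
```

View pics/w7c.png

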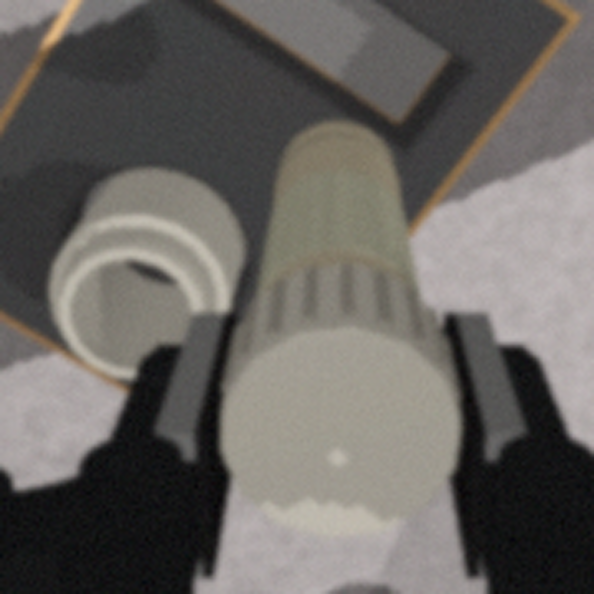

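Call:
play_rows --pt "-2 -2 0 0 0 0 -0.6" --pt "-4 -4 0 0 0 0 -0.6" --pt "-5.7 -6.3 0 0 0 0 -0.6" --pt "-5.7 -6.3 1 0 0 0 -0.6" --pt "-5.7 -6.3 2 0 0 0 -0.6"

```text
clock: 14.6
position: [0.439, -0.0502, 0.1968]
tool_rot: [3.14, -0.0, 1.045]
force: [0.5, -0.9, -2.1]
grip_width: 0.0332
finger_force: 25.4
```

```bash
python3 -c "
from h import *
s=observe();print(s['position'],s['tool_rot']);plan((.4387,-.0493,.15,1.045))"
```

```text
[ 0.43895531 -0.05017753  0.19679987] [ 3.14017203e+00 -8.99189394e-05  1.04492195e+00]
(0.4387, -0.0493, 0.15, 1.045) [0.063, -0.073, 4.68, 0.001, -0.0, -0.0] len 4.7
```

Call:
play_rows --pt "0.05 0 0.8 0 0 0 -0.6" --pt "0.05 0 1.6 0 0 0 -0.6" --pt "0.05 0 2.3 0 0 0 -0.6" --pt "0.05 0 3 0 0 0 -0.6" --pt "0.05 0 3.7 0 0 0 -0.6"

```text
clock: 15.1
position: [0.4394, -0.0498, 0.1591]
tool_rot: [-3.141, -0.0, 1.045]
force: [0.5, 0.5, -0.1]
grip_width: 0.0334
finger_force: 25.4
```

Call:
play_rows --pt "0 0 0.7 0 0 0 -0.6" --pt "0 0 1.4 0 0 0 -0.6" --pt "0 0 2.1 0 0 0 -0.6" --pt "0 0 2.7 0 0 0 -0.6" --pt "0 0 3 0 0 0 -0.6"

```text
clock: 15.6
position: [0.4391, -0.0499, 0.1292]
tool_rot: [-3.141, 0.0, 1.045]
force: [-0.1, -0.6, -1.4]
grip_width: 0.033
finger_force: 25.4
```

Call:
play_rows --pt "0 0 0.5 0 0 0 -0.6" --pt "0 0 1 0 0 0 -0.6" --pt "0 0 1.4 0 0 0 -0.6" --pt "0 0 1.7 0 0 0 -0.6" --pt "0 0 1.8 0 0 0 -0.6"

```text
clock: 16.1
position: [0.4392, -0.0499, 0.1115]
tool_rot: [-3.141, 0.0, 1.045]
force: [0.2, 0.4, -0.8]
grip_width: 0.0331
finger_force: 25.4
```

Call:
play_rows --pt "0 0 0.05 0 0 0 -0.6" --pt "0 0 0.1 0 0 0 -0.6" --pt "0 0 0.15 0 0 0 -0.6" --pt "0 0 0.2 0 0 0 -0.6" --pt "0 0 0.2 0 0 0 -0.6"

```text
clock: 16.6
position: [0.4393, -0.0499, 0.1098]
tool_rot: [3.142, -0.0, 1.045]
force: [0.7, -0.3, -0.6]
grip_width: 0.0335
finger_force: 25.4
```

Call:
play_rows --pt "0 0 0.05 0 0 0 -0.6" --pt "0 0 0.1 0 0 0 -0.6" --pt "0 0 0.15 0 0 0 -0.6" --pt "0 0 0.2 0 0 0 -0.6" --pt "0 0 0.2 0 0 0 -0.6"

```text
clock: 17.1
position: [0.4406, -0.0497, 0.1092]
tool_rot: [3.139, -0.001, 1.045]
force: [-5.1, 0.4, 36.3]
grip_width: 0.033
finger_force: 29.2
```

Contact with the floor. I'll ease off slightly and open.

Call:
play_rows --pt "0 0 -0.15 0 0 0 -0.6" --pt "0 0 -0.15 0 0 0 -0.3" --pt "0 0 -0.15 0 0 0 0" --pt "0 0 -0.15 0 0 0 0.3" --pt "0 0 -0.15 0 0 0 0.7"

```text
clock: 17.6
position: [0.4392, -0.0499, 0.1092]
tool_rot: [-3.141, 0.0, 1.045]
force: [-0.4, -0.0, 0.5]
grip_width: 0.0682
finger_force: 0.0
```

Call:
play_rows --pt "0 0 0 0 0 0 1" --pt "0 0 0 0 0 0 1" --pt "0 0 -2 0 0 0 1" --pt "0 0 -5 0 0 0 1" --pt "0 0 -10 0 0 0 1"

```text
clock: 18.1
position: [0.438, -0.0497, 0.2089]
tool_rot: [-3.137, 0.001, 1.045]
force: [0.1, -0.4, 0.2]
grip_width: 0.0851
finger_force: 0.0
```

```bash
python3 -c "
from h import *
s=observe();print(s['position'],s['tool_rot'],s['qpos'])
save('scene','s3')
plan((.44,.1,.22,1.047),(.385,.24,.2,1.047),(.377,.260,.10,1.047))"
```

```text
[ 0.43797634 -0.04968678  0.20887704] [-3.13746056e+00  9.68030025e-04  1.04532966e+00] [ 0.47563756  0.3089596  -0.59849789  2.0604756   0.22980463  0.84051573
 -0.78143994]
(0.44, 0.1, 0.22, 1.047) [12.853, -7.571, -0.337, 0.005, -0.002, -0.001] len 14.9
(0.385, 0.24, 0.2, 1.047) [9.372, -11.765, 2.0, 0.0, 0.0, 0.0] len 15.2
(0.377, 0.26, 0.1, 1.047) [1.332, -1.693, 10.0, 0.0, 0.0, 0.0] len 10.2
```

Call:
play_rows --pt "3 -2 -0.3 0 0 0 1" --pt "6 -4 -0.3 0 0 0 1" --pt "9 -6 -0.3 0 0 0 1" --pt "12 -8 -0.3 0 0 0 1" --pt "15 -11 -0.3 0 0 0 1"

```text
clock: 18.65
position: [0.4197, 0.1361, 0.2123]
tool_rot: [3.141, -0.0, 1.043]
force: [0.7, 0.5, 0.3]
grip_width: 0.0853
finger_force: 0.0
```

Call:
play_rows --pt "2 -3 0 0 0 0 1" --pt "4 -5 0 0 0 0 1" --pt "4 -5 0 0 0 0 1" --pt "4 -5 0 0 0 0 1" --pt "4 -5 0 0 0 0 1"

```text
clock: 19.15
position: [0.3966, 0.1939, 0.2122]
tool_rot: [3.141, 0.0, 1.044]
force: [0.3, -0.4, -0.4]
grip_width: 0.0854
finger_force: 0.0
```

```bash
python3 -c "
from h import *
s=observe();print(s['position'],s['tool_rot'],s['qpos'])
plan((.377,.260,.13,1.047),(.377,.260,.03,1.047))
for n in('top','scene'):
  c=viewer.camera_info(n);p,d=save(n,n+'4');A=cloud(c,d)
  for l,c0,r,lo,hi in(('tube',(.439,-.049),.04,.125,.15),('can',(.439,-.049),.04,.084,.096),('cap',(.377,.26),.045,.062,.08)):
    m=(np.hypot(A[...,0]-c0[0],A[...,1]-c0[1])<r)&(A[...,2]>lo)&(A[...,2]<hi);q=A[m]
    if len(q)>5:print(n,l,len(q),((q.max(0)+q.min(0))/2).round(4),np.ptp(q,axis=0).round(4))
"
```

```text
[0.3965927  0.19385566 0.21218614] [3.14149393e+00 4.09551725e-04 1.04367297e+00] [-0.01180821  0.31999719 -0.69869256  2.05471051  0.27124627  0.85722243
 -1.39222062]
(0.377, 0.26, 0.13, 1.047) [4.734, -5.022, 8.216, 0.0, 0.0, -0.003] len 10.7
(0.377, 0.26, 0.03, 1.047) [0.0, -0.0, 10.0, 0.0, 0.0, 0.0] len 10.0
top tube 134 [ 0.4379 -0.0486  0.1346] [0.0344 0.0321 0.0188]
top can 68 [ 0.4381 -0.049   0.0898] [0.0452 0.0447 0.0109]
scene tube 129 [ 0.4392 -0.047   0.1346] [0.0333 0.0339 0.0186]
scene can 92 [ 0.4389 -0.0504  0.0901] [0.0485 0.0483 0.0113]
scene cap 220 [0.3775 0.2599 0.071 ] [0.0578 0.0582 0.0175]
```

The tube stands upright in the canister, both near (.438,-.049). Now the cap.

Call:
play_rows --pt "2 -2 0 0 0 0 1" --pt "4.7 -5 0 0 0 0 1" --pt "4.7 -5 3 0 0 0 1" --pt "4.7 -5 6 0 0 0 1" --pt "4.7 -5 8.2 0 0 0 1"

```text
clock: 19.75
position: [0.3766, 0.2597, 0.1288]
tool_rot: [-3.141, 0.001, 1.044]
force: [0.1, 0.6, -0.1]
grip_width: 0.0855
finger_force: 0.0
```

Call:
play_rows --pt "0 0 2 0 0 0 1" --pt "0 0 5 0 0 0 1" --pt "0 0 8 0 0 0 1" --pt "0 0 10 0 0 0 1" --pt "0 0 10 0 0 0 1"

```text
clock: 20.25
position: [0.3759, 0.2593, 0.0284]
tool_rot: [-3.14, 0.003, 1.044]
force: [-0.3, 0.2, -0.6]
grip_width: 0.0855
finger_force: 0.0
```

Call:
play_rows --pt "0 0 0 0 0 0 0.5" --pt "0 0 0 0 0 0 0.4" --pt "0 0 0 0 0 0 0.2" --pt "0 0 0 0 0 0 0" --pt "0 0 0 0 0 0 -0.2"

```text
clock: 20.75
position: [0.3774, 0.2606, 0.0316]
tool_rot: [3.141, -0.002, 1.044]
force: [-1.3, -1.2, 6.5]
grip_width: 0.058
finger_force: 25.1
```

Call:
play_rows --pt "0 0 -2 0 0 0 -0.2" --pt "0 0 -6 0 0 0 -0.2" --pt "0 0 -10 0 0 0 -0.2" --pt "0 0 -14 0 0 0 -0.2" --pt "0 0 -18 0 0 0 -0.2"

```text
clock: 21.25
position: [0.3764, 0.2602, 0.213]
tool_rot: [3.141, -0.001, 1.045]
force: [1.1, 0.7, -1.1]
grip_width: 0.0578
finger_force: 27.3
```

```bash
python3 -c "
from h import *
s=observe();print(s['position'],s['tool_rot'],s['qpos'],s['finger_force'])
plan((.44,.1,.22,1.047),(.438,-.049,.22,1.047))"
```

```text
[0.37643058 0.26022125 0.21296992] [ 3.14101497e+00 -9.16717664e-04  1.04482714e+00] [-0.14250144  0.35275892 -0.73115535  2.01679898  0.30460718  0.87950292
 -1.56573859] 27.252933718264103
(0.44, 0.1, 0.22, 1.047) [-10.664, 13.542, -0.705, 0.001, -0.001, -0.002] len 17.3
(0.438, -0.049, 0.22, 1.047) [-13.002, 7.279, 0.0, 0.0, 0.0, 0.0] len 14.9
```

Call:
play_rows --pt "-2 3 -0.5 0 0 0 -0.2" --pt "-5 6 -0.7 0 0 0 -0.2" --pt "-8 9 -0.7 0 0 0 -0.2" --pt "-10.5 13 -0.7 0 0 0 -0.2" --pt "-14 15 -0.7 0 0 0 -0.2"

```text
clock: 21.75
position: [0.4378, 0.062, 0.2184]
tool_rot: [3.14, -0.002, 1.044]
force: [0.2, 0.4, -0.6]
grip_width: 0.0583
finger_force: 27.3
```

```bash
python3 -c "
from h import *
s=observe();print(s['position'],s['tool_rot'],s['qpos'],s['finger_force'])
plan((.4389,-.0488,.21,1.045))"
```

```text
[0.43777254 0.06195006 0.21840105] [ 3.13962852e+00 -1.59210859e-03  1.04353703e+00] [ 0.28377134  0.30465326 -0.67214257  2.04900491  0.24879561  0.86429432
 -1.05577921] 27.258884394541383
(0.4389, -0.0488, 0.21, 1.045) [-9.515, 5.668, 0.836, 0.002, -0.002, -0.001] len 11.1
```

Call:
play_rows --pt "-3 2 0 0 0 0 -0.2" --pt "-6 4 0 0 0 0 -0.2" --pt "-9.5 5.6 0 0 0 0 -0.2" --pt "-9.5 5.6 0.5 0 0 0 -0.2" --pt "-9.5 5.6 0.8 0 0 0 -0.2"

```text
clock: 22.25
position: [0.4367, -0.0469, 0.2098]
tool_rot: [3.141, -0.0, 1.043]
force: [0.8, 0.2, -0.3]
grip_width: 0.0583
finger_force: 27.3
```

```bash
python3 -c "
from h import *
s=observe();print(s['position'],s['tool_rot'],s['qpos'],s['finger_force'])
plan((.4389,-.0488,.14,1.045))
for n in('scene',):
  c=viewer.camera_info(n);p,d=save(n,n+'5');A=cloud(c,d)
  for l,c0,r,lo,hi in(('tube',(.439,-.049),.04,.125,.15),('can',(.439,-.049),.04,.084,.096),('cap',(.439,-.049),.045,.235,.255)):
    m=(np.hypot(A[...,0]-c0[0],A[...,1]-c0[1])<r)&(A[...,2]>lo)&(A[...,2]<hi);q=A[m]
    if len(q)>5:print(n,l,len(q),((q.max(0)+q.min(0))/2).round(4),np.ptp(q,axis=0).round(4))
cv2.imwrite('pics/s5c.png',cv2.resize(p[130:270,240:400],None,fx=4,fy=4,interpolation=2)[:,:,::-1])
"
```

```text
[ 0.4366987  -0.04689525  0.20982146] [ 3.14052993e+00 -2.14173541e-04  1.04270731e+00] [ 0.49106645  0.30610265 -0.6246816   2.06596397  0.23997436  0.83816083
 -0.80134192] 27.259453497827053
(0.4389, -0.0488, 0.14, 1.045) [-0.055, 0.279, 6.982, 0.001, -0.0, -0.002] len 7.0
scene tube 79 [ 0.4416 -0.0501  0.1338] [0.0304 0.0311 0.0163]
scene can 94 [ 0.4417 -0.0493  0.09  ] [0.0507 0.0441 0.0112]
scene cap 153 [ 0.4353 -0.0494  0.2448] [0.0719 0.0539 0.0186]
```

View pics/s5c.png

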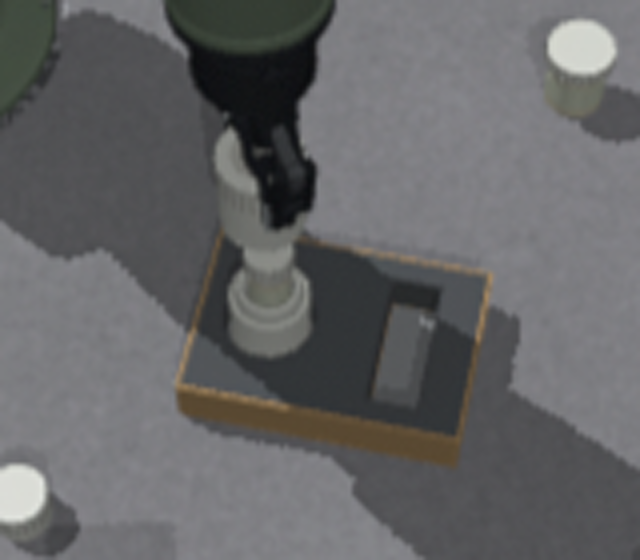

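The crop shows the cap held upright above the tube at (268,270), in line with it. Lowering.

Call:
play_rows --pt "0 0.25 0.3 0 0 0 -0.2" --pt "0 0.25 1.3 0 0 0 -0.2" --pt "0 0.25 2.3 0 0 0 -0.2" --pt "0 0.25 3.3 0 0 0 -0.2" --pt "0 0.25 4.3 0 0 0 -0.2"

```text
clock: 22.8
position: [0.4388, -0.0472, 0.1652]
tool_rot: [-3.141, 0.0, 1.045]
force: [0.2, -0.3, -0.6]
grip_width: 0.0583
finger_force: 27.3
```

Call:
play_rows --pt "0 0 0.8 0 0 0 -0.2" --pt "0 0 1.6 0 0 0 -0.2" --pt "0 0 2.4 0 0 0 -0.2" --pt "0 0 3.2 0 0 0 -0.2" --pt "0 0 3.7 0 0 0 -0.2"

```text
clock: 23.3
position: [0.4388, -0.0474, 0.1285]
tool_rot: [-3.141, 0.0, 1.045]
force: [-0.6, -0.5, -0.6]
grip_width: 0.0582
finger_force: 27.3
```

```bash
python3 -c "
from h import *
s=observe();print(s['position'],s['tool_rot'],s['force'])
plan((.4389,-.0488,.11,1.045))
wr('w8')"
```

```text
[ 0.43882768 -0.04743161  0.12854872] [-3.14116154e+00  1.69730826e-04  1.04483410e+00] [-0.62054375 -0.46151384 -0.60104152]
(0.4389, -0.0488, 0.11, 1.045) [-0.114, 0.076, 1.855, -0.0, 0.0, -0.0] len 1.9
```

Call:
play_rows --pt "-0.1 0.05 0.2 0 0 0 -0.2" --pt "-0.1 0.05 0.5 0 0 0 -0.2" --pt "-0.1 0.05 0.8 0 0 0 -0.2" --pt "-0.1 0.05 1 0 0 0 -0.2" --pt "-0.1 0.05 1.1 0 0 0 -0.2"

```text
clock: 23.85
position: [0.4389, -0.0486, 0.1182]
tool_rot: [-3.142, 0.0, 1.045]
force: [-0.0, 0.6, -0.9]
grip_width: 0.0585
finger_force: 27.3
```

Call:
play_rows --pt "0 0 0.2 0 0 0 -0.2" --pt "0 0 0.4 0 0 0 -0.2" --pt "0 0 0.5 0 0 0 -0.2" --pt "0 0 0.6 0 0 0 -0.2" --pt "0 0 0.6 0 0 0 -0.2"

```text
clock: 24.35
position: [0.4389, -0.0486, 0.1122]
tool_rot: [-3.141, 0.0, 1.045]
force: [0.7, 0.4, -1.0]
grip_width: 0.0583
finger_force: 27.3
```

Call:
play_rows --pt "0 0 0.1 0 0 0 -0.2" --pt "0 0 0.15 0 0 0 -0.2" --pt "0 0 0.2 0 0 0 -0.2" --pt "0 0 0.25 0 0 0 -0.2" --pt "0 0 0.25 0 0 0 -0.2"

```text
clock: 24.85
position: [0.4389, -0.0486, 0.1097]
tool_rot: [-3.142, 0.0, 1.045]
force: [0.5, -0.4, -0.9]
grip_width: 0.0584
finger_force: 27.3
```

Call:
play_rows --pt "0 0 0.05 0 0 0 -0.2" --pt "0 0 0.1 0 0 0 -0.2" --pt "0 0 0.1 0 0 0 -0.2" --pt "0 0 0.1 0 0 0 0.5" --pt "0 0 0.1 0 0 0 0.7"

```text
clock: 25.35
position: [0.439, -0.0486, 0.1088]
tool_rot: [3.141, -0.0, 1.045]
force: [-0.5, 1.1, -0.2]
grip_width: 0.0723
finger_force: 0.0
```

Call:
play_rows --pt "0 0 0 0 0 0 1" --pt "0 0 0 0 0 0 1" --pt "0 0 0 0 0 0 1" --pt "0 0 -3 0 0 0 1" --pt "0 0 -7 0 0 0 1"

```text
clock: 25.85
position: [0.4379, -0.0482, 0.1785]
tool_rot: [-3.138, 0.001, 1.046]
force: [0.4, -0.5, 0.9]
grip_width: 0.0854
finger_force: 0.0
```

Call:
play_rows --pt "0 0 -4 0 0 0 1" --pt "0 0 -8 0 0 0 1" --pt "0 0 -9 0 0 0 1" --pt "0 0 -9 0 0 0 1" --pt "0 0 -9 0 0 0 1"

```text
clock: 26.35
position: [0.4385, -0.0487, 0.2679]
tool_rot: [-3.141, 0.001, 1.045]
force: [0.1, -0.2, 0.2]
grip_width: 0.0851
finger_force: 0.0
```

```bash
python3 -c "
from h import *
s=observe();print(s['position'],s['tool_rot'],s['qpos'])
c=viewer.camera_info('scene');p,d=save('scene','s6');A=cloud(c,d)
m=(np.hypot(A[...,0]-.439,A[...,1]+.049)<.04)&(A[...,2]>.135)&(A[...,2]<.17);q=A[m]
print(len(q),((q.max(0)+q.min(0))/2).round(4),np.ptp(q,axis=0).round(4),np.median(q[:,2]))
yb=np.radians(40.3)
plan((.45,-.15,.26,yb),(.4925,-.288,.16,yb),(.4925,-.288,.052,yb))
cv2.imwrite('pics/s6c.png',cv2.resize(p[130:300,220:400],None,fx=3,fy=3,interpolation=2)[:,:,::-1])
"
```

```text
[ 0.43849426 -0.04874366  0.26794046] [-3.14079810e+00  5.23292877e-04  1.04451758e+00] [ 0.53979938  0.23036012 -0.65676125  1.98647303  0.1687087   0.97907339
 -0.72519821]
354 [ 0.4397 -0.0491  0.1453] [0.0572 0.0576 0.0193] 0.14920578463059342
(0.45, -0.15, 0.26, np.float64(0.7033676885537148)) [-8.179, 6.098, 0.759, -0.001, 0.001, 0.341] len 10.2
(0.4925, -0.288, 0.16, np.float64(0.7033676885537148)) [-5.684, 13.274, 10.0, 0.0, 0.0, 0.0] len 17.6
(0.4925, -0.288, 0.052, np.float64(0.7033676885537148)) [0.0, -0.0, 10.8, 0.0, 0.0, 0.0] len 10.8
```

View pics/s6c.png

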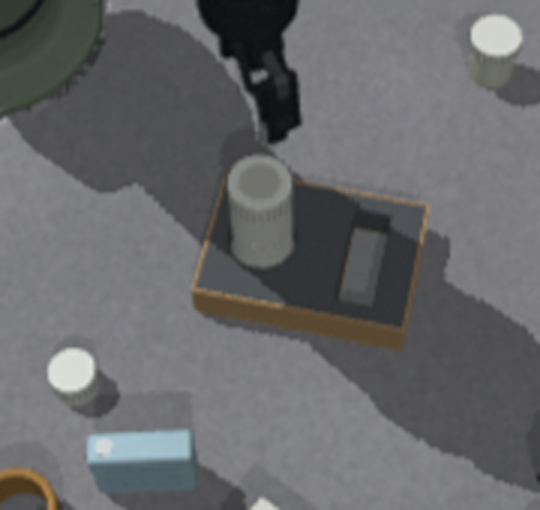

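The crop shows the cap seated and upright over the canister, top at (262,178). The brick is at (140,455) and the slot is empty. Fetching the brick.

Call:
play_rows --pt "-2 1.5 0 0 0 0.1 1" --pt "-4 3 0 0 0 0.2 1" --pt "-6 5 0.8 0 0 0.34 1" --pt "-8.2 6.1 0.8 0 0 0.34 1" --pt "-8.2 6.1 0.8 0 0 0.34 1"

```text
clock: 26.9
position: [0.4496, -0.1526, 0.2589]
tool_rot: [-3.139, 0.002, 0.701]
force: [-0.5, 0.6, -0.2]
grip_width: 0.0852
finger_force: 0.0
```

Call:
play_rows --pt "-1.5 3 1 0 0 0 1" --pt "-3 6 2 0 0 0 1" --pt "-4 9 3 0 0 0 1" --pt "-5 12 4 0 0 0 1" --pt "-5.7 13.3 6 0 0 0 1"

```text
clock: 27.4
position: [0.4941, -0.2899, 0.1996]
tool_rot: [3.141, -0.0, 0.704]
force: [-0.6, 0.0, -0.3]
grip_width: 0.0855
finger_force: 0.0
```

```bash
python3 -c "
from h import *
s=observe();print(s['position'],s['tool_rot'],s['qpos'])
c=viewer.camera_info('scene');p,d=save('scene','s7');A=cloud(c,d)
m=(np.hypot(A[...,0]-.4925,A[...,1]+.288)<.07)&(A[...,2]>.074)&(A[...,2]<.087);q=A[m]
print(len(q),cv2.minAreaRect((q[:,:2]*1000).astype(np.float32)))
yb=np.radians(40.3)
plan((.4925,-.288,.15,yb),(.4925,-.288,.052,yb))
"
```

```text
[ 0.49411907 -0.2899469   0.19958234] [ 3.14148941e+00 -1.45184709e-04  7.04084625e-01] [ 0.74578681  0.50495377 -0.44430917  1.7567294   0.26067197  0.93825222
 -0.67206986]
270 ((493.7747497558594, -287.4685363769531), (87.68218994140625, 30.43494415283203), 40.29771041870117)
(0.4925, -0.288, 0.15, np.float64(0.7033676885537148)) [0.193, -0.175, 4.582, -0.004, 0.002, -0.0] len 4.6
(0.4925, -0.288, 0.052, np.float64(0.7033676885537148)) [0.0, -0.0, 9.8, 0.0, 0.0, 0.0] len 9.8
```

Call:
play_rows --pt "0.2 -0.15 2 0 0 0 1" --pt "0.2 -0.15 5 0 0 0 1" --pt "0.2 -0.15 8 0 0 0 1" --pt "0.2 -0.15 11 0 0 0 1" --pt "0.2 -0.15 13 0 0 0 1"

```text
clock: 27.95
position: [0.4928, -0.2841, 0.068]
tool_rot: [-3.138, 0.001, 0.706]
force: [0.8, -0.9, 0.5]
grip_width: 0.0855
finger_force: 0.0
```

Call:
play_rows --pt "0 0 1 0 0 0 1" --pt "0 0 2 0 0 0 1" --pt "0 0 2.2 0 0 0 1" --pt "0 0 2.2 0 0 0 1" --pt "0 0 2.2 0 0 0 0.5"

```text
clock: 28.45
position: [0.4942, -0.2861, 0.0495]
tool_rot: [3.141, -0.0, 0.705]
force: [0.5, 0.6, -0.2]
grip_width: 0.0728
finger_force: 0.0
```

Call:
play_rows --pt "0 0 0 0 0 0 0.1" --pt "0 0 0 0 0 0 -0.2" --pt "0 0 0 0 0 0 -0.5" --pt "0 0 0 0 0 0 -0.7" --pt "0 0 0 0 0 0 -0.7" --squeeze 40

```text
clock: 28.95
position: [0.4939, -0.2861, 0.0492]
tool_rot: [3.141, -0.0, 0.705]
force: [-1.4, -0.2, 5.9]
grip_width: 0.027
finger_force: 39.5
```

Call:
play_rows --pt "0 0 0 0 0 0 -0.7" --pt "0 0 -2 0 0 0 -0.7" --pt "0 0 -5 0 0 0 -0.7" --pt "0 0 -8 0 0 0 -0.7" --pt "0 0 -11 0 0 0 -0.7"

```text
clock: 29.45
position: [0.4935, -0.2857, 0.1598]
tool_rot: [-3.141, 0.0, 0.705]
force: [-0.8, -0.3, -1.6]
grip_width: 0.0272
finger_force: 40.2
```

```bash
python3 -c "
from h import *
s=observe();print(s['position'],s['tool_rot'],s['qpos'],s['force'])
yb=np.radians(115)
plan((.60,-.12,.2,1.3),(.527,-.0057,.16,yb))
"
```

```text
[ 0.49349691 -0.28572546  0.15982052] [-3.14101102e+00  1.26085825e-04  7.04870385e-01] [ 0.72956223  0.55123668 -0.43194843  1.79785999  0.29409952  0.856873
 -0.706477  ] [-0.8228245  -0.34063381 -1.59583189]
(0.6, -0.12, 0.2, 1.3) [18.85, -5.725, -4.017, -0.001, -0.0, -0.595] len 20.1
(0.527, -0.0057, 0.16, np.float64(2.007128639793479)) [9.061, -10.091, 4.0, -0.0, 0.0, -0.707] len 14.1
```

Call:
play_rows --pt "3 -1 -1 0 0 -0.12 -0.7" --pt "7 -2 -2 0 0 -0.24 -0.7" --pt "11 -3.5 -3 0 0 -0.36 -0.7" --pt "15 -4.5 -4 0 0 -0.48 -0.7" --pt "19 -5.7 -4 0 0 -0.6 -0.7"

```text
clock: 29.95
position: [0.6028, -0.1182, 0.2001]
tool_rot: [3.14, 0.0, 1.309]
force: [1.1, -0.9, -1.3]
grip_width: 0.0275
finger_force: 40.3
```

```bash
python3 -c "
from h import *
s=observe();print(s['position'],s['tool_rot'],s['qpos'],s['force'])
plan((.56,-.03,.17,np.radians(115)))
"
```

```text
[ 0.60279758 -0.11822928  0.20014581] [3.13978202e+00 1.15898248e-04 1.30909739e+00] [ 0.50066704  0.59673303 -0.60291156  1.64054484  0.3832259   1.02311372
 -0.48502929] [ 1.1065714  -0.90631051 -1.26748113]
(0.56, -0.03, 0.17, np.float64(2.007128639793479)) [7.416, -6.422, 3.002, 0.002, 0.001, -0.698] len 10.3
```

Call:
play_rows --pt "2 0 0 0 0 -0.14 -0.7" --pt "4 -1 0 0 0 -0.28 -0.7" --pt "6 -2 1 0 0 -0.42 -0.7" --pt "8 -2.4 2 0 0 -0.56 -0.7" --pt "9 -2.4 3 0 0 -0.7 -0.7"

```text
clock: 30.45
position: [0.6018, -0.0242, 0.1686]
tool_rot: [3.141, -0.0, 2.012]
force: [0.9, -0.3, -1.0]
grip_width: 0.0275
finger_force: 40.3
```

```bash
python3 -c "
from h import *
s=observe();p=s['position'];print(p,s['tool_rot'],s['qpos'],s['force'])
c,im,_=wr('w9')
C=np.array([.4816,-.0268]);a=np.radians(115);X=np.array([np.cos(a),np.sin(a)]);Y=np.array([np.cos(a-np.pi/2),np.sin(a-np.pi/2)])
for sx,sy in((-1,-1),(1,-1),(1,1),(-1,1)):
  q=C+.05*Y+.05*sx*X+.018*sy*Y; b=p[:2]+.045*sx*X+.014*sy*Y
  print('slot',pr(c,(*q,.044)),'brick bottom',pr(c,(*b,p[2]-.0492)))
plan((.527,-.0057,.12,a))
cv2.imwrite('pics/w9c.png',cv2.resize(im[60:360,180:500,::-1],None,fx=2,fy=2,interpolation=2))
"
```

```text
[ 0.60180873 -0.02424527  0.16860228] [ 3.14132928e+00 -4.03072075e-04  2.01236595e+00] [ 0.44900641  0.66034587 -0.76087456  1.69406641  0.52517613  1.00247591
 -0.05642056] [ 0.89295619 -0.25235255 -0.95153698]
slot [240.9 196.5] brick bottom [304.1 281.4]
slot [231.4  83.3] brick bottom [302.2 162.5]
slot [274.   83.5] brick bottom [344.8 162.7]
slot [278.8 196.7] brick bottom [341.3 281.6]
(0.527, -0.0057, 0.12, np.float64(2.007128639793479)) [4.844, -5.927, 4.707, -0.001, -0.002, 0.015] len 9.0
```

View pics/w9c.png

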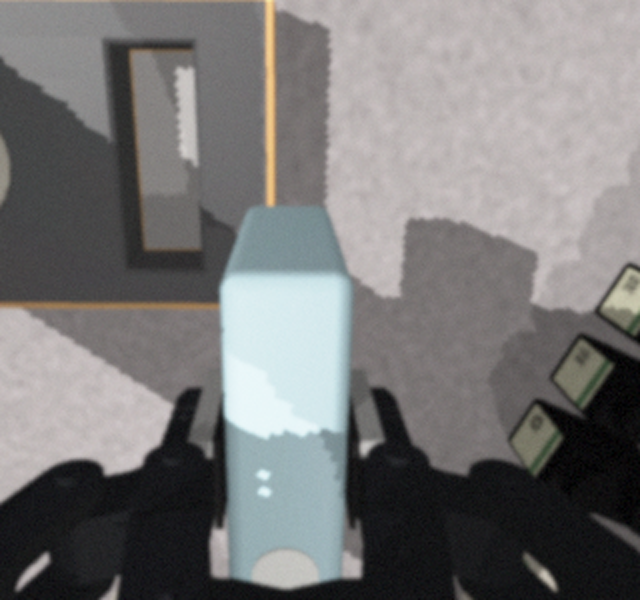

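w9 shows the slot mouth spanning about (231..281, 80..194). It is aligned with the brick and about 2–3 mm from the prediction. Moving over it and lowering partway.

Call:
play_rows --pt "2 -2 0 0 0 0 -0.7" --pt "4 -4 0 0 0 0 -0.7" --pt "5.2 -5.8 1 0 0 0 -0.7" --pt "5.2 -5.8 3 0 0 0 -0.7" --pt "5.2 -5.8 5 0 0 0 -0.7"

```text
clock: 31.0
position: [0.5275, -0.0043, 0.1188]
tool_rot: [3.141, 0.001, 2.001]
force: [0.6, -0.5, -2.4]
grip_width: 0.0275
finger_force: 40.5
```

```bash
python3 -c "
from h import *
s=observe();p=s['position'];print(p,s['tool_rot'])
plan((.5275,-.0022,.1,np.radians(115)))"
```

```text
[ 0.52745204 -0.00429898  0.11879968] [3.14116811e+00 1.16856018e-03 2.00105314e+00]
(0.5275, -0.0022, 0.1, np.float64(2.007128639793479)) [0.191, 0.091, 1.88, 0.0, 0.001, -0.006] len 1.9
```

Call:
play_rows --pt "0.15 0.05 0.3 0 0 0 -0.7" --pt "0.15 0.05 1 0 0 0 -0.7" --pt "0.15 0.05 1.8 0 0 0 -0.7" --pt "0.15 0.05 2.4 0 0 0 -0.7" --pt "0.15 0.05 3 0 0 0 -0.7"

```text
clock: 31.5
position: [0.5276, -0.002, 0.0885]
tool_rot: [3.141, 0.0, 2.004]
force: [0.6, 0.4, -2.5]
grip_width: 0.0276
finger_force: 40.4
```

Call:
play_rows --pt "0 0 0.5 0 0 0 -0.7" --pt "0 0 1 0 0 0 -0.7" --pt "0 0 1.5 0 0 0 -0.7" --pt "0 0 2 0 0 0 -0.7" --pt "0 0 2.4 0 0 0 -0.7"

```text
clock: 32.0
position: [0.5274, -0.0019, 0.0644]
tool_rot: [-3.141, -0.0, 2.005]
force: [0.0, 0.5, -1.3]
grip_width: 0.0273
finger_force: 40.4
```

In the slot without touching. About 9 mm left.

Call:
play_rows --pt "0 0 0.3 0 0 0 -0.7" --pt "0 0 0.5 0 0 0 -0.7" --pt "0 0 0.7 0 0 0 -0.7" --pt "0 0 0.85 0 0 0 -0.7" --pt "0 0 0.85 0 0 0 -0.7"

```text
clock: 32.5
position: [0.5274, -0.0019, 0.0562]
tool_rot: [-3.142, -0.0, 2.005]
force: [0.4, 0.1, -2.0]
grip_width: 0.0274
finger_force: 40.4
```

Call:
play_rows --pt "0 0 0.05 0 0 0 -0.7" --pt "0 0 0.1 0 0 0 -0.7" --pt "0 0 0.1 0 0 0 -0.7" --pt "0 0 0.1 0 0 0 -0.7" --pt "0 0 0.1 0 0 0 -0.7"

```text
clock: 33.0
position: [0.5275, -0.0019, 0.0553]
tool_rot: [3.142, 0.0, 2.005]
force: [-0.1, 1.1, -3.0]
grip_width: 0.0277
finger_force: 40.4
```

Call:
play_rows --pt "0 0 0.05 0 0 0 -0.4" --pt "0 0 0.05 0 0 0 0" --pt "0 0 0.05 0 0 0 0.4" --pt "0 0 0.05 0 0 0 0.4" --pt "0 0 0.05 0 0 0 0.4"

```text
clock: 33.5
position: [0.5275, -0.0019, 0.0548]
tool_rot: [3.142, -0.0, 2.005]
force: [0.3, -0.5, -0.5]
grip_width: 0.0599
finger_force: 0.0
```

Call:
play_rows --pt "0 0 -2 0 0 0 0.4" --pt "0 0 -5 0 0 0 0.4" --pt "0 0 -10 0 0 0 0.4" --pt "0 0 -15 0 0 0 0.4" --pt "0 0 -20 0 0 0 0.4"

```text
clock: 34.0
position: [0.527, -0.0017, 0.2568]
tool_rot: [-3.141, -0.0, 2.005]
force: [1.5, -1.4, -1.2]
grip_width: 0.0596
finger_force: 0.0
```

```bash
python3 -c "
from h import *
s=observe();print(s['position'],s['finger_force'],s['qd'].round(3).max())
c=viewer.camera_info('scene');p,d=save('scene','s9');A=cloud(c,d)
for l,c0,r,lo,hi in(('cap',(.439,-.049),.045,.135,.17),('brick',(.5275,-.002),.06,.078,.095)):
  m=(np.hypot(A[...,0]-c0[0],A[...,1]-c0[1])<r)&(A[...,2]>lo)&(A[...,2]<hi);q=A[m]
  print(l,len(q),np.median(q[:,2]).round(4),cv2.minAreaRect((q[:,:2]*1000).astype(np.float32)))
C=np.array([.4816,-.0268]);print(C+.05*np.array([.906,.423]))
cv2.imwrite('pics/s9c.png',cv2.resize(p[110:310,220:420],None,fx=2.8,fy=2.8,interpolation=2)[:,:,::-1])
"
```

```text
[ 0.52697209 -0.00169734  0.25679085] 0.0 0.961
cap 351 0.1492 ((439.51251220703125, -49.59028625488281), (56.688758850097656, 56.15597915649414), 1.3064892292022705)
brick 290 0.087 ((527.2892456054688, -3.2693443298339844), (28.088665008544922, 92.42686462402344), 24.308494567871094)
[ 0.5269  -0.00565]
```

View pics/s9c.png

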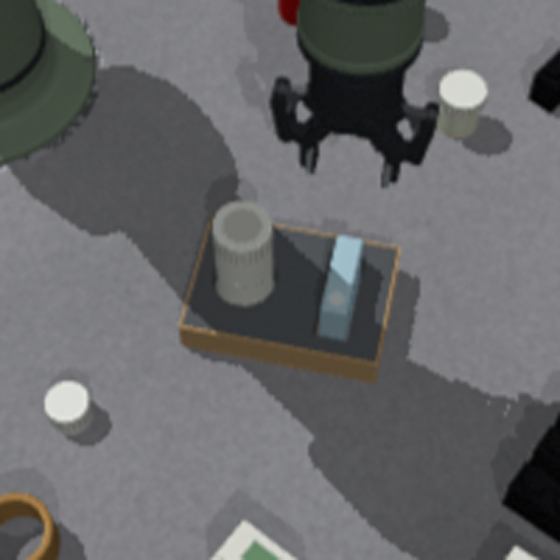

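The picture shows the capped canister at (245,255) and the brick down in the slot at (342,285), with its top at 87 mm. The gripper is clear of everything. Handing in.

Call:
play_rows --pt "0 0 0 0 0 0 0.4" --pt "0 0 0 0 0 0 0.4" --pt "0 0 0 0 0 0 0.4" --pt "0 0 0 0 0 0 0.4" --pt "0 0 0 0 0 0 0.4"

```text
clock: 34.55
position: [0.5272, -0.0018, 0.2541]
tool_rot: [-3.141, -0.001, 2.005]
force: [0.2, -0.1, 1.1]
grip_width: 0.0596
finger_force: 0.0
```

```bash
python3 -c "
from h import *
print(bot.job_done())"
```

```text
the job is handed in; nothing more can be done
None
```

I handed the job in at about 35 s: canister, tube, tall cap and cold brick went in in that order, and the last camera check showed the capped canister upright and the brick down in its slot; hand-in returned no verdict.

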